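# Camshaft out of the cylinder head and up to the inspection camera

## Task

The bolts are out of the last bearing cap on the cylinder head: lift that cap off and set it down on its feet, not dropped, in the empty half of the parts tray. Then lift the camshaft out of the head and hold it still in the air for the inspection camera: level and square across the lens's line of sight, its middle on that line and 130 mm in front of the lens, with the round drive flange on the left as seen from the robot. Finish holding it there, without touching the camera or its stand, and leave the other cap, the spray can and the wrench as they are.

Things in the scene. Friction and masses are not known exactly. Their poses are not given: they have to be found in the camera images.
- head: Finned aluminium motorcycle cylinder head, no cover, fixed: 150 (x) by 230 (y) mm, rim 67 mm high, port stubs jut 16 mm low on the x sides. Origin: centre of underside. Two bearing pillars, 48 (x) by 20 (y) mm, at y = -75 and +75 mm, end 95 mm above the bench; half-round seats in them carry the camshaft, its axis along the head's y at x = 0, 95 mm high.
- camshaft_mid (a point): Mid-length on the axis of a steel camshaft, 0.5 to 0.8 kg, 212 mm long, loose in the head's seats. Its y is the shaft's axis, towards the 44 mm round drive flange (x, z roll with it); the other end is a 16 mm stub. Bare 20 mm thick shaft 22 mm either way from here: grip here, near the centre of mass. Then lobes (to 17 mm off axis) and 24 mm journals. Lifts straight up with the cap off.
- camshaft_flange (a point): Centre of the outer face of the camshaft's drive flange (44 mm across, 7 mm thick), 100 mm from camshaft_mid along the shaft's y axis.
- cap_mid (a point): Aluminium bearing cap, about 60 g, loose over the camshaft on the head's pillar at y = -75 mm, no bolts or dowels: lifts straight up. A bridge 56 mm along its x (across the shaft; end faces flat, 18 mm high, to grip; they overhang the pillar by 4 mm each), 18 mm along y, 24 mm high in the middle. This point: centred, 12 mm above the underside of its feet, z up.
- tray: Shallow bright steel parts tray, fixed: 150 (x) by 240 (y) by 20 mm high, walls and floor 3 mm, divided across the middle of its y by a wall as high as the rim. Origin: centre of its underside. The half at +y holds the other cap and two bolts; the half at -y is empty, its centre at y = -60 mm.
- other_cap: The first bearing cap, same shape as the one on the head, in the +y half of the tray with two hex bolts. Origin: centre of its underside. Leave alone.
- lens (a point): Centre of the lens front of the inspection camera, ringed by a 62 mm white lamp, 195 to 265 mm above the bench. The camera looks level along this point's -x, roughly towards the robot; y is level, to the robot's left, z up. Camera body (44 mm high and wide) and column (126 mm behind the lens front, 342 mm tall) lie on its +x side.
- camera_stand: Stand of the inspection camera on the far side of the bench, fixed: grey base plate 150 (x) by 120 (y) by 12 mm with a steel column carrying the camera. Origin: centre of its underside. Not to be touched.
- wrench: Steel spanner, 170 mm long, lying on the bench off to the right. Leave alone.
- spray: Spray can, 54 mm across and 150 mm high, standing on the bench off to the left; origin under its centre. Leave alone.
Not all that is in view belongs to the job. Leave any black or turquoise look-alike of the part that bears cap_mid alone.

How it is judged:
By the outcome, as a careful person would: the job done as asked, in the order asked, and still so for the second after the job is handed in, while the arm keeps its last pose, push and grip.
It also fails if it takes over 50 s, if anything falls off the work surface, if the arm or the gripper's body presses on something with over 40 N, if the wrist force passes 120 N, or if a joint passes its speed limit or range.

## Robot

A 6-joint arm with a two-finger parallel gripper is mounted at the origin on the work surface. World frame = base frame: x ahead of the robot, y to its left, z up, the work surface at z = 0. Lengths are in m, angles in rad, forces in N, time in s.
With the tool pointing down it reaches from about 0.25 to 0.725 m from the base axis. Payload 4 kg.
Tool frame: the origin (TCP) lies on the centre line of the jaws, within the pads' length; the fingertips stand 22 mm ahead of it and the grasp point (between the pads) lies 3 mm ahead of it; z points along the fingers, y is the line along which they close (so a half turn about z gives the same grasp; the last joint's range is limited). The gripper opens to 85 mm and grips with 20 to 120 N. Pads are 22 mm wide; open, the fingers measure 114 mm over their backs; the gripper's body (76 mm by 85 mm) begins 54 mm behind the grasp point. The pads swing forward as they close: fully open they stand 13 mm farther back than shut.
Start: joints at [-1.146, 0.241, 0.005, 1.335, 0, 1.571], TCP at [0.206, -0.456, 0.253] pointing down, gripper open.
Joint ranges: [-2.72, 2.72], [-1.05, 1.87], [-1.09, 1.28], [-1.99, 2.15], [-1.42, 1.44], [-3.14, 3.14]. Speed limits (rad/s): [2.79, 2.79, 3.14, 3.14, 3.14, 3.14].

## Interface

Orientations are given as a 3x3 rotation matrix whose columns are the frame's x, y, z axes.
In Python, from rig import * gives the robot as it stands.
- The arm moves only by the tool send_rows, never from a script. Its argument "motion" is a list of rows, each an object of numbers: "claw": the finger opening in mm, from 0 to 85.4; "tx", "ty", "tz": the shift along the tool's x, y, z in mm; "turn": the turn about the tool's z in rad. A call has 1 to 10 rows; each row shifts and turns the commanded pose from where the row before left it, along the tool's axes as they then stand; what a row does not reach is not made up. A row lasts 1/12 s, in which the tool goes at most 41.7 mm and 7.16 degrees, less where a joint would pass 70% of its speed; a pose out of reach is approached as far as the arm can. A call with a gripper value outside its range is refused whole. The fingers move at their own pace and stop on an object; "squeeze" is the grip in N (left out, the last holds). Time passes only in rows, so rows that do not move let the fingers close. It gives the time, the measured TCP pose, the force, the opening and the grip force at its end, in the units of the state.
- state(): the state, without advancing time (a new reading comes with each control period).
- grab_frame(name): name is "scene" or "top" or "wrist"; returns a dict with "pixels" (384x512x3 uint8, red, green, blue), "fx", "fy", "cx", "cy" (pixels), "R" (3x3) and "t" (3): a world point X has camera coordinates R X + t; the wrist camera has in their place "mount" (4x4, takes a point from camera to tool coordinates, whose origin is the TCP and whose axes are the flange's). Camera axes: x right, y down, z forward; pixel columns grow to the right and rows downward; lengths in m; the calibration is good to about 2 mm. A picture is of the moment at which its call begins: read the wrist's pose just before it. There is no depth.
- job_done(): hands the job in; it is judged then, once.
The state is a dict: "clock": time; "joints": joint angles; "dq": joint speeds; "tau": joint torques, N m; "position": TCP position; "tcp_rot": TCP orientation; "wrist_force": force on the tool from outside, world axes, zero at the start; "moment": the same for the moment, N m; "gripper_width": opening from 0.0 (shut) to 1.0 (fully open); "grasp_force": force on a finger pad.
Only numpy, scipy, OpenCV 4.12 (cv2) and the standard library are available. Lean on these libraries where they do the work, as an engineer would, in place of code of your own. Each camera call takes 0.05 s, during which the arm holds its last target. There are 200 camera calls.

## Working session

There is one attempt and no reset: what is moved stays moved. The work goes in short steps, Python scripts to look and compute and a tool call to move; the robot and the scene stay as the last step left them, time stands still between calls to the robot, and variables do not carry over. Pictures are saved under pics/ and viewed, at most 10 in all, crops included, and the job is handed in when it is done.

Besides the shell and the picture viewer there is one more tool, called after "Request:" as a command line: name --argument value ..., lists and objects as JSON in quotes. send_rows: Moves the arm, as the interface text tells. Its arguments: {"type":"object","properties":{"motion":{"type":"array"},"squeeze":{"type":"number"}},"required":["motion"]}

```bash
mkdir -p pics; ls; python3 - <<'E'
from rig import *
import cv2,numpy as np,pickle
s=state();print({k:np.round(v,3).tolist() for k,v in s.items()})
d={}
for n in["scene","top","wrist"]:
    f=grab_frame(n);d[n]=f
    print(n,{k:np.round(v,3).tolist() for k,v in f.items() if k!="pixels"})
    cv2.imwrite(f"pics/{n}0.png",f["pixels"][:,:,::-1])
pickle.dump((s,d),open("f0.pkl","wb"))
for n in["scene","top"]:
    cv2.imwrite(f"pics/{n}0b.png",cv2.resize(d[n]["pixels"][:,:,::-1],(800,600),interpolation=cv2.INTER_CUBIC))
E
```

```text
pics
{'clock': 0.0, 'joints': [-1.146, 0.241, 0.004, 1.335, 0.0, 1.571], 'dq': [-0.0, -0.001, 0.001, -0.001, -0.0, 0.0], 'tau': [-0.001, -37.232, 25.241, 0.017, -0.0, -0.0], 'position': [0.206, -0.455, 0.252], 'tcp_rot': [[0.911, 0.412, -0.001], [0.412, -0.911, 0.002], [0.0, -0.002, -1.0]], 'wrist_force': [0.523, -1.579, 0.731], 'moment': [0.005, -0.037, -0.009], 'grasp_force': 0.0, 'gripper_width': 0.997}
scene {'fx': 434.882, 'fy': 434.882, 'cx': 250.598, 'cy': 189.099, 'R': [[0.867, 0.498, -0.019], [0.306, -0.563, -0.768], [-0.393, 0.66, -0.641]], 't': [-0.535, -0.088, 1.808]}
top {'fx': 468.456, 'fy': 468.456, 'cx': 243.978, 'cy': 194.609, 'R': [[0.001, -1.0, 0.014], [-0.991, -0.003, -0.131], [0.131, -0.014, -0.991]], 't': [-0.024, 0.629, 1.302]}
wrist {'fx': 288.67, 'fy': 288.67, 'cx': 255.849, 'cy': 189.583, 'mount': [[0.0, -0.965, -0.263, 0.067], [1.0, 0.0, -0.0, -0.0], [0.0, -0.263, 0.965, -0.119], [0.0, 0.0, 0.0, 1.0]]}
```

View pics/top0b.png

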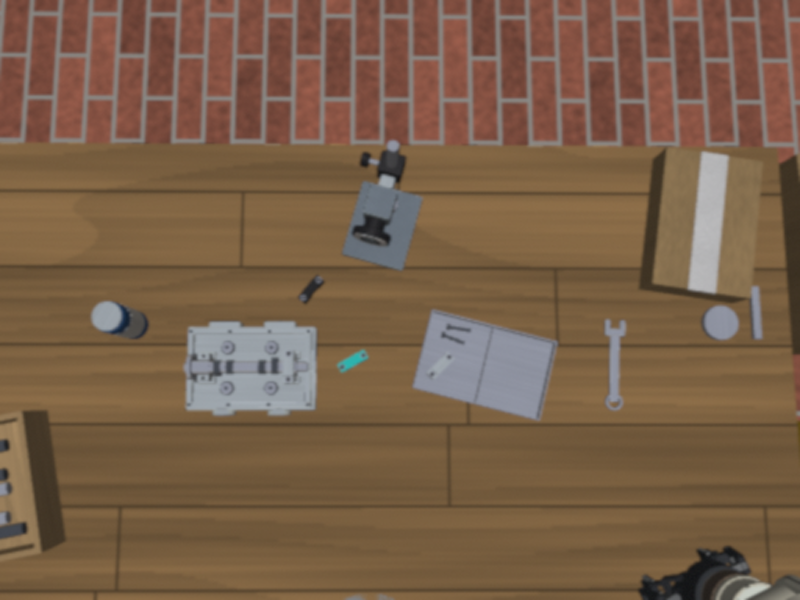

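View pics/scene0b.png

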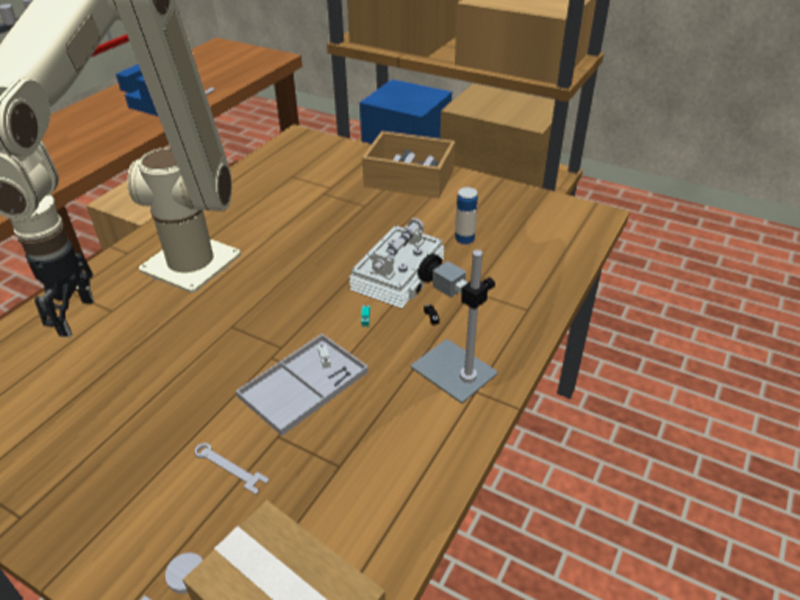

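The top view shows the head around (250,367) of the 800x600 picture with the shaft along world y, the tray corners near (433,310), (557,342), (540,419) and (414,388), and the stand base near (383,226) with the lens at (372,238). The scene view agrees. The turquoise and black look-alike caps lie on the bench beside the head.

```bash
cat > h.py <<'E'
from rig import *
import numpy as np,cv2,pickle
def cam(f,s=None):
    "returns K, camera centre, R cam->world"
    K=np.array([[f["fx"],0,f["cx"]],[0,f["fy"],f["cy"]],[0,0,1]])
    if "mount" in f:
        T=np.eye(4);T[:3,:3]=s["tcp_rot"];T[:3,3]=s["position"];T=T@np.array(f["mount"])
        return K,T[:3,3],T[:3,:3]
    R=np.array(f["R"]);return K,-R.T@np.array(f["t"]),R.T
def ray(f,px,s=None):
    K,c,R=cam(f,s);p=np.c_[np.atleast_2d(px),np.ones(len(np.atleast_2d(px)))]
    d=(R@np.linalg.inv(K)@p.T).T;return c,d/np.linalg.norm(d,axis=1)[:,None]
def plane(f,px,z,s=None):
    c,d=ray(f,px,s);return c+d*((z-c[2])/d[:,2])[:,None]
def proj(f,X,s=None):
    K,c,R=cam(f,s);q=(K@R.T@(np.atleast_2d(X)-c).T).T;return q[:,:2]/q[:,2:]
def tri(rays):
    A=np.zeros((3,3));b=np.zeros(3)
    for c,d in rays:
        P=np.eye(3)-np.outer(d,d);A+=P;b+=P@c
    X=np.linalg.solve(A,b);return X,[np.linalg.norm((np.eye(3)-np.outer(d,d))@(X-c)) for c,d in rays]
def shot(name):
    s=state();f=grab_frame("wrist");pickle.dump((s,f),open(name+".pkl","wb"))
    cv2.imwrite(f"pics/{name}.png",cv2.resize(f["pixels"][:,:,::-1],(800,600),interpolation=cv2.INTER_CUBIC));return s,f
E
python3 - <<'E'
from h import *
s,d=pickle.load(open("f0.pkl","rb"));t=d["top"];k=.64
np.set_printoptions(precision=4,suppress=True)
def q(p,z):
    X=plane(t,np.array(p)*k,z);print(X[:,:2].tolist() and X[:,:2].round(4).tolist(),X.mean(0));return X
print("head");q([(187,328),(316,327),(316,410),(187,411)],.067)
print("tray");X=q([(433,310),(557,342),(540,419),(414,388)],.02)
e=(X[0]+X[3]-X[1]-X[2])/2;print(np.linalg.norm(e),"yaw of y",np.arctan2(-e[0],e[1]))
e=e/np.linalg.norm(e);print("empty",X.mean(0)-.06*e)
print("stand");X=q([(363,182),(422,197),(404,270),(344,254)],.012);e=(X[0]+X[1]-X[2]-X[3])/2;print("yaw x",np.arctan2(e[1],e[0]))
print("cap");q([(292,367)],.12);print("spray top");q([(108,317)],.15)
print("lens guess",tri([(lambda r:(r[0],r[1][0]))(ray(t,(372*k,238*k))),(lambda r:(r[0],r[1][0]))(ray(d["scene"],(430*k,267*k)))]))
E
```

```text
head
[[0.5812, 0.3247], [0.5836, 0.0946], [0.4365, 0.0927], [0.4345, 0.3194]] [0.509  0.2078 0.067 ]
tray
[[0.6207, -0.1194], [0.5615, -0.3496], [0.4201, -0.3141], [0.4762, -0.0833]] [ 0.5196 -0.2166  0.02  ]
0.2376278971102747 yaw of y -0.24513530362377228
empty [ 0.5051 -0.2748  0.02  ]
stand
[[0.8687, 0.0123], [0.8397, -0.1007], [0.6977, -0.0658], [0.728, 0.0476]] [ 0.7835 -0.0267  0.012 ]
yaw x -0.24334993647298173
cap
[[0.5097, 0.1306]] [0.5097 0.1306 0.12  ]
spray top
[[0.5912, 0.4362]] [0.5912 0.4362 0.15  ]
lens guess (array([ 0.7094, -0.0032,  0.2451]), [np.float64(0.003291292095676326), np.float64(0.003291292095676165)])
```

Request:
send_rows --motion '[{"turn":-0.115,"tz":-5,"claw":85},{"turn":-0.115,"tz":-5},{"turn":-0.115,"tz":-5},{"turn":-0.115,"tz":-5},{"turn":-0.115,"tz":-5},{"turn":-0.115,"tz":-5},{"turn":-0.115,"tz":-5},{"turn":-0.115,"tz":-5},{"turn":-0.115,"tz":-5},{"turn":-0.112,"tz":-5}]'

```text
schema error: expected keys claw, tx, ty, tz, turn
```

Request:
send_rows --motion '[{"tx":34,"ty":17},{"tx":34,"ty":17},{"tx":34,"ty":17},{"tx":34,"ty":17},{"tx":34,"ty":17},{"tx":34,"ty":17},{"tx":34,"ty":17},{"tx":34,"ty":17},{"tx":34,"ty":17}]'

```text
schema error: expected keys claw, tx, ty, tz, turn
```

Request:
send_rows --motion '[{"tx":34,"ty":17},{"tx":34,"ty":17},{"tx":34,"ty":17},{"tx":34,"ty":17},{"tx":34,"ty":17},{"tx":34,"ty":17},{"tx":34,"ty":17},{"tx":34,"ty":17},{"tx":34,"ty":17},{}]'

```text
schema error: expected keys claw, tx, ty, tz, turn
```

```bash
python3 - <<'E'
from h import *
s,f=shot("w1");print(s["clock"],s["position"],s["tcp_rot"],np.round(s["joints"],3),s["wrist_force"])
E
```

```text
0.15 [ 0.20587144 -0.45515112  0.25262597] [[ 9.11126503e-01  4.12126261e-01 -6.63303877e-04]
 [ 4.12126795e-01 -9.11125316e-01  1.47119072e-03]
 [ 1.96337780e-06 -1.61380616e-03 -9.99998698e-01]] [-1.146  0.241  0.004  1.335  0.     1.571] [-0.65076577 -0.0742128  -0.77869527]
```

View pics/w1.png

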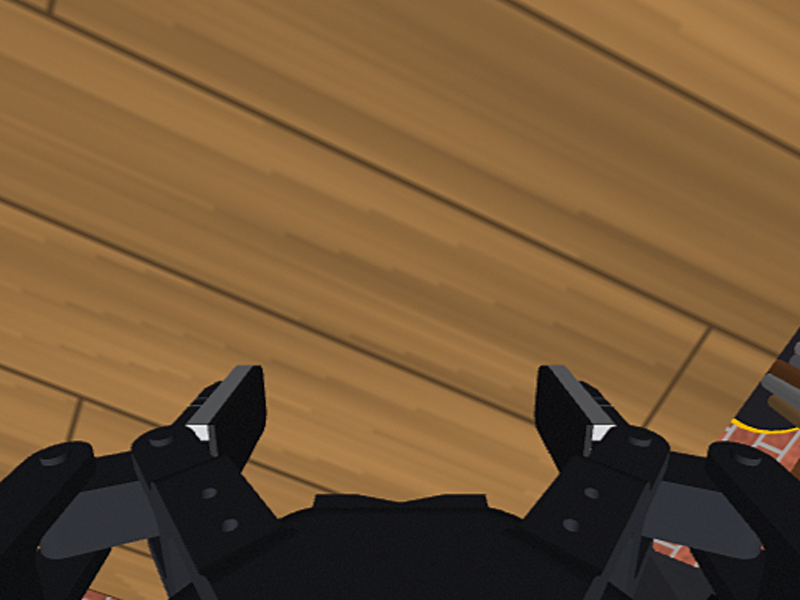

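The picture shows only bench, with the open fingers across the bottom. The rows were refused because every key is needed.

Request:
send_rows --motion '[{"turn":-0.115,"tx":0,"ty":0,"tz":-5,"claw":85},{"turn":-0.115,"tx":0,"ty":0,"tz":-5,"claw":85},{"turn":-0.115,"tx":0,"ty":0,"tz":-5,"claw":85},{"turn":-0.115,"tx":0,"ty":0,"tz":-5,"claw":85},{"turn":-0.115,"tx":0,"ty":0,"tz":-5,"claw":85},{"turn":-0.115,"tx":0,"ty":0,"tz":-5,"claw":85},{"turn":-0.115,"tx":0,"ty":0,"tz":-5,"claw":85},{"turn":-0.115,"tx":0,"ty":0,"tz":-5,"claw":85},{"turn":-0.115,"tx":0,"ty":0,"tz":-5,"claw":85},{"turn":-0.112,"tx":0,"ty":0,"tz":-5,"claw":85}]'

```text
clock: 1.03
position: [0.206, -0.4554, 0.3033]
tcp_rot: [[-0.007, 1.0, -0.0], [1.0, 0.007, 0.001], [0.001, -0.0, -1.0]]
wrist_force: [-0.7, -0.5, -0.3]
gripper_width: 0.997
grasp_force: 0.0
```

Request:
send_rows --motion '[{"turn":0,"tx":34,"ty":20,"tz":0,"claw":85},{"turn":0,"tx":34,"ty":20,"tz":0,"claw":85},{"turn":0,"tx":34,"ty":20,"tz":0,"claw":85},{"turn":0,"tx":34,"ty":20,"tz":0,"claw":85},{"turn":0,"tx":34,"ty":20,"tz":0,"claw":85},{"turn":0,"tx":34,"ty":20,"tz":0,"claw":85},{"turn":0,"tx":34,"ty":20,"tz":0,"claw":85},{"turn":0,"tx":34,"ty":20,"tz":0,"claw":85}]'

```text
clock: 1.7
position: [0.3662, -0.1816, 0.3034]
tcp_rot: [[-0.001, 1.0, 0.0], [1.0, 0.001, -0.0], [-0.0, 0.0, -1.0]]
wrist_force: [0.4, -1.1, 0.5]
gripper_width: 0.993
grasp_force: 0.0
```

Request:
send_rows --motion '[{"turn":0,"tx":34,"ty":20,"tz":0,"claw":85},{"turn":0,"tx":34,"ty":20,"tz":0,"claw":85},{"turn":0,"tx":34,"ty":20,"tz":0,"claw":85},{"turn":0,"tx":34,"ty":20,"tz":0,"claw":85},{"turn":0,"tx":34,"ty":20,"tz":0,"claw":85},{"turn":0,"tx":34,"ty":20,"tz":0,"claw":85},{"turn":0,"tx":34,"ty":20,"tz":0,"claw":85},{"turn":0,"tx":0,"ty":0,"tz":0,"claw":85},{"turn":0,"tx":0,"ty":0,"tz":0,"claw":85},{"turn":0,"tx":0,"ty":0,"tz":0,"claw":85}]'

```text
clock: 2.53
position: [0.5051, 0.0546, 0.3028]
tcp_rot: [[-0.002, 1.0, -0.002], [1.0, 0.002, -0.001], [-0.001, -0.002, -1.0]]
wrist_force: [-0.4, 0.2, -0.8]
gripper_width: 0.998
grasp_force: 0.0
```

```bash
python3 - <<'E'
from h import *
s,f=shot("w2");print(s["clock"],s["position"],s["tcp_rot"],np.round(s["joints"],3),s["wrist_force"])
E
```

```text
2.5333 [0.50507651 0.05462622 0.30280718] [[-1.63169136e-03  9.99997464e-01 -1.55204535e-03]
 [ 9.99998478e-01  1.63073132e-03 -6.19631970e-04]
 [-6.17099430e-04 -1.55305403e-03 -9.99998604e-01]] [ 0.108  0.243  0.136  1.465 -0.     1.677] [-0.3737131   0.19248835 -0.77952106]
```

View pics/w2.png

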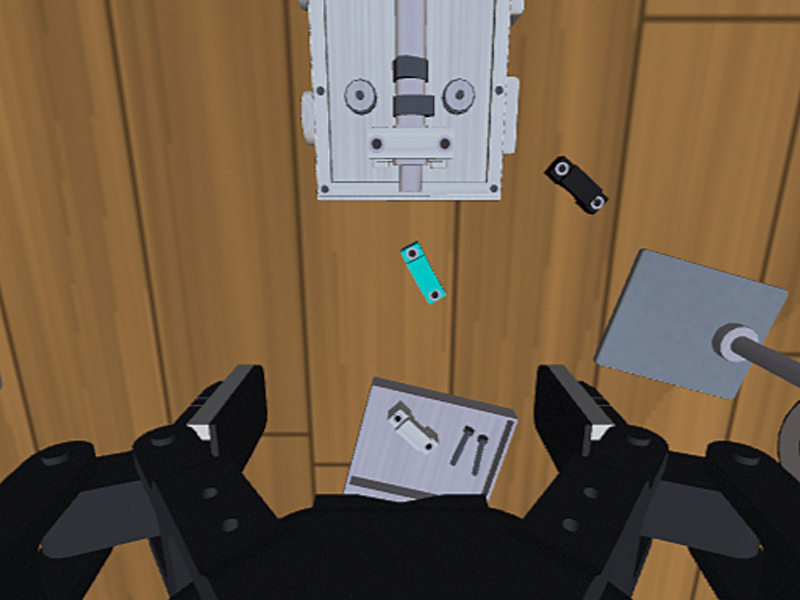

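The wrist view shows the cap on the head's near pillar, with holes at about (377,143) and (446,143). The shaft's stub end sits beside it, so the flange is at +y. The turquoise and black decoys lie at (423,272) and (577,185), and the stand base is on the right.

```bash
python3 - <<'E'
from h import *
s,f=pickle.load(open("w2.pkl","rb"));k=.64
np.set_printoptions(precision=4,suppress=True)
g=f["pixels"].astype(int);print(g[int(130*k):int(160*k):2,int(410*k)].tolist())
h=plane(f,np.array([(377,143.5),(445.5,143.5)])*k,.113,s);print("holes",h,h.mean(0),"yaw",np.arctan2(h[1,1]-h[0,1],h[1,0]-h[0,0]),np.linalg.norm(h[1]-h[0]))
print("ends",plane(f,np.array([(370,135),(454,135)])*k,.113,s))
print("head bolts",plane(f,np.array([(325.5,188),(492.5,187.5),(320.5,90.5),(501,90.5)])*k,.067,s))
print("shaft",plane(f,np.array([(410,20),(411,185)])*k,.103,s))
print("otherholes",plane(f,np.array([(398,418),(429,446)])*k,.021,s))
print("tray corners",plane(f,np.array([(374,378),(516,408)])*k,.02,s))
print("stand",plane(f,np.array([(643,249),(788,292),(725,398),(597,359)])*k,.012,s))
E
```

```text
[[184, 191, 203], [188, 195, 208], [183, 190, 204], [184, 191, 204], [182, 190, 203], [181, 188, 201], [174, 182, 193], [183, 190, 203], [188, 196, 209], [108, 109, 118]]
holes [[0.4901 0.1402 0.113 ]
 [0.5347 0.1402 0.113 ]] [0.5124 0.1402 0.113 ] yaw 0.0018086888021238423 0.04455322698892226
ends [[0.4856 0.1454 0.113 ]
 [0.54   0.1455 0.113 ]]
head bolts [[0.448  0.1105 0.067 ]
 [0.5759 0.1111 0.067 ]
 [0.4472 0.1794 0.067 ]
 [0.5782 0.1796 0.067 ]]
shaft [[0.5112 0.2145 0.103 ]
 [0.5127 0.1137 0.103 ]]
otherholes [[ 0.5035 -0.1135  0.021 ]
 [ 0.5349 -0.1452  0.021 ]]
tray corners [[ 0.4801 -0.0706  0.02  ]
 [ 0.6204 -0.1027  0.02  ]]
stand [[ 0.7276  0.055   0.012 ]
 [ 0.8693  0.0147  0.012 ]
 [ 0.8313 -0.0953  0.012 ]
 [ 0.6982 -0.0536  0.012 ]]
```

```bash
python3 - <<'E'
from h import *
s,d=pickle.load(open("f0.pkl","rb"));k=.64
np.set_printoptions(precision=4,suppress=True)
print(plane(d["scene"],np.array([(237,392),(322,337),(367,369),(283,431)])*k,.02))
print("stand",plane(d["scene"],np.array([(412,364),(447,342),(496,371),(461,398)])*k,.012))
for n in ["top","scene"]:
    f=grab_frame(n)["pixels"]; pickle.dump(f,open(n+"1.pkl","wb"))
s,f=pickle.load(open("w2.pkl","rb"));print(np.array(f["mount"]))
# fingertips: midpoint between the pads ahead of TCP
R=s["tcp_rot"];p=s["position"];print(proj(f,[p+R@[0,0,.022],p+R@[0,.0427,.009],p+R@[0,-.0427,.009]],s)/k)
E
```

```text
[[ 0.4227 -0.3119  0.02  ]
 [ 0.4844 -0.0873  0.02  ]
 [ 0.6268 -0.1238  0.02  ]
 [ 0.5696 -0.3481  0.02  ]]
stand [[ 0.701  -0.057   0.012 ]
 [ 0.7373  0.042   0.012 ]
 [ 0.8698  0.0117  0.012 ]
 [ 0.8369 -0.0943  0.012 ]]
[[ 0.0003 -0.9649 -0.2625  0.0668]
 [ 1.      0.0004 -0.0004  0.0004]
 [ 0.0005 -0.2625  0.9649 -0.1194]
 [ 0.      0.      0.      1.    ]]
[[398.6381 376.3726]
 [534.6687 394.429 ]
 [262.3995 394.2923]]
```

Request:
send_rows --motion '[{"turn":0,"tx":5,"ty":1,"tz":20,"claw":85},{"turn":0,"tx":5,"ty":1,"tz":20,"claw":85},{"turn":0,"tx":5,"ty":1,"tz":20,"claw":85},{"turn":0,"tx":5,"ty":1,"tz":20,"claw":85},{"turn":0,"tx":5,"ty":1,"tz":20,"claw":85},{"turn":0,"tx":5,"ty":1,"tz":10,"claw":85},{"turn":0,"tx":0,"ty":0,"tz":0,"claw":85},{"turn":0,"tx":0,"ty":0,"tz":0,"claw":85},{"turn":0,"tx":0,"ty":0,"tz":0,"claw":85}]'

```text
clock: 3.43
position: [0.5123, 0.0843, 0.1947]
tcp_rot: [[-0.0, 1.0, 0.002], [1.0, 0.0, 0.0], [0.0, 0.002, -1.0]]
wrist_force: [1.0, 0.2, -0.3]
gripper_width: 0.993
grasp_force: 0.0
```

```bash
python3 - <<'E'
from h import *
s,f=shot("w3");print(s["clock"],s["position"],s["dq"])
E
```

```text
3.4333 [0.51225317 0.08428024 0.1947247 ] [ 0.00195612 -0.00620935  0.01053753 -0.00248975  0.00075274  0.001472  ]
```

View pics/w3.png

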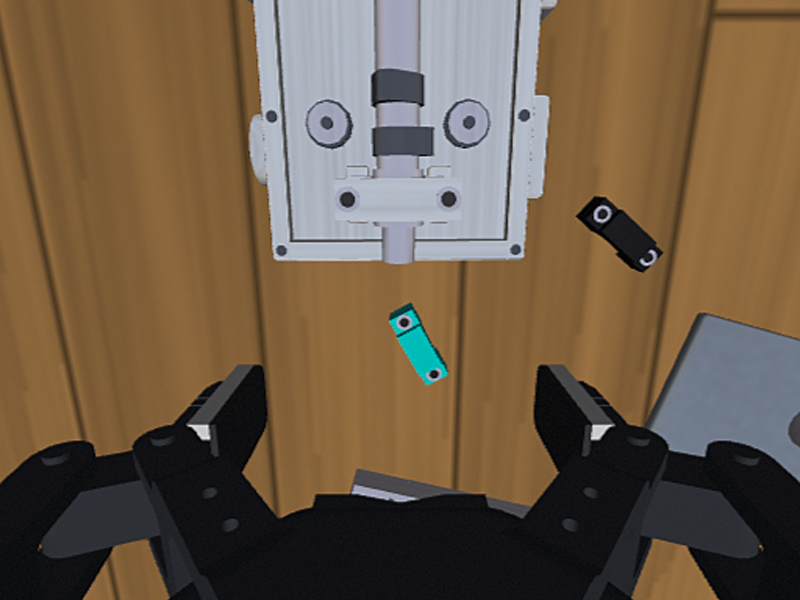

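The cap's holes are now at (347.5,199) and (449,198.5), and the head's front screws at (281,251) and (515,250).

```bash
python3 - <<'E'
from h import *
k=.64
np.set_printoptions(precision=4,suppress=True)
s2,f2=pickle.load(open("w2.pkl","rb"));s,f=pickle.load(open("w3.pkl","rb"))
h=plane(f,np.array([(347.5,199),(449,198.5)])*k,.113,s);print("holes",h.mean(0),h[1]-h[0])
print("headbolts",plane(f,np.array([(281,251),(515,250),(272,116),(524.5,115.5)])*k,.067,s))
print("stand corner",plane(f,np.array([(704,314)])*k,.012,s))
r=lambda f,p,s:(lambda q:(q[0],q[1][0]))(ray(f,np.array(p)*k,s))
for a,b in [((411.2,143.5),(398.2,198.8)),((325.5,188),(281,251)),((492.5,187.5),(515,250)),((643,249),(704,314))]:
    print(tri([r(f2,a,s2),r(f,b,s)]))
st,d=pickle.load(open("f0.pkl","rb"))
print("top->w3 if cap at .1306/.1402:",proj(f,[[.5124,.1306,.113],[.5124,.1402,.113]],s)/k)
# top cap refine: print column profile
g=cv2.cvtColor(d["top"]["pixels"],cv2.COLOR_RGB2GRAY)
print(g[222:250,172:206:1][::2].tolist())
E
```

```text
holes [0.5121 0.1405 0.113 ] [0.0443 0.0002 0.    ]
headbolts [[0.4472 0.1098 0.067 ]
 [0.5765 0.1104 0.067 ]
 [0.4474 0.1795 0.067 ]
 [0.5767 0.1799 0.067 ]]
stand corner [[0.7267 0.056  0.012 ]]
(array([0.5122, 0.1403, 0.1111]), [np.float64(0.00016830060628075414), np.float64(0.000168300606281094)])
(array([0.4488, 0.1107, 0.0729]), [np.float64(8.951688526383548e-05), np.float64(8.951688526388013e-05)])
(array([0.5748, 0.1114, 0.0733]), [np.float64(0.00014778544458031952), np.float64(0.00014778544458026206)])
(array([0.7307, 0.0542, 0.0063]), [np.float64(8.604811449715807e-05), np.float64(8.604811449710581e-05)])
top->w3 if cap at .1306/.1402: [[398.946  221.6299]
 [398.9461 199.464 ]]
[[124, 107, 117, 133, 129, 118, 133, 155, 160, 161, 160, 161, 161, 161, 160, 160, 160, 161, 161, 161, 161, 161, 161, 161, 162, 159, 150, 140, 142, 132, 104, 90, 93, 95], [140, 140, 140, 133, 117, 120, 143, 157, 160, 162, 160, 154, 148, 147, 152, 150, 149, 156, 161, 159, 158, 160, 160, 162, 162, 160, 153, 151, 153, 137, 106, 96, 100, 102], [132, 129, 128, 122, 133, 151, 160, 162, 162, 163, 155, 127, 1
[... 1280 characters left out ...]
, 100, 100], [160, 160, 159, 160, 159, 160, 159, 160, 161, 161, 148, 120, 100, 122, 143, 133, 114, 122, 141, 144, 146, 155, 158, 162, 164, 164, 159, 161, 166, 161, 136, 110, 102, 101], [133, 130, 129, 132, 143, 154, 160, 161, 162, 161, 155, 142, 135, 142, 149, 138, 134, 145, 151, 147, 149, 158, 162, 163, 165, 163, 160, 161, 165, 159, 135, 112, 104, 104], [140, 140, 142, 135, 121, 130, 150, 159, 159, 156, 152, 149, 149, 150, 152, 151, 151, 152, 153, 156, 159, 160, 160, 163, 165, 164, 160, 160, 163, 152, 127, 109, 104, 104], [114, 110, 128, 136, 121, 112, 135, 154, 157, 156, 157, 157, 157, 157, 156, 156, 158, 157, 157, 158, 158, 158, 158, 162, 164, 164, 159, 159, 161, 149, 124, 108, 104, 103]]
```

Request:
send_rows --motion '[{"turn":0,"tx":28,"ty":0,"tz":0,"claw":85},{"turn":0,"tx":28,"ty":0,"tz":0,"claw":85},{"turn":0,"tx":0,"ty":0,"tz":20,"claw":85},{"turn":0,"tx":0,"ty":0,"tz":20,"claw":85},{"turn":0,"tx":0,"ty":0,"tz":10,"claw":85},{"turn":0,"tx":0,"ty":0,"tz":0,"claw":85},{"turn":0,"tx":0,"ty":0,"tz":0,"claw":85}]'

```text
clock: 4.07
position: [0.5116, 0.1404, 0.1438]
tcp_rot: [[-0.0, 1.0, -0.0], [1.0, 0.0, -0.0], [-0.0, -0.0, -1.0]]
wrist_force: [1.0, 0.4, 1.0]
gripper_width: 0.994
grasp_force: 0.0
```

```bash
python3 - <<'E'
from h import *
s,f=shot("w4");print(s["clock"],s["position"])
R=s["tcp_rot"];p=s["position"];print(proj(f,[[.49,.1403,.113],[.5344,.1403,.113]],s)/.64)
E
```

```text
4.0667 [0.51157854 0.14041382 0.14375535]
[[338.8329351  366.05671419]
 [462.07620768 366.16691645]]
```

View pics/w4.png

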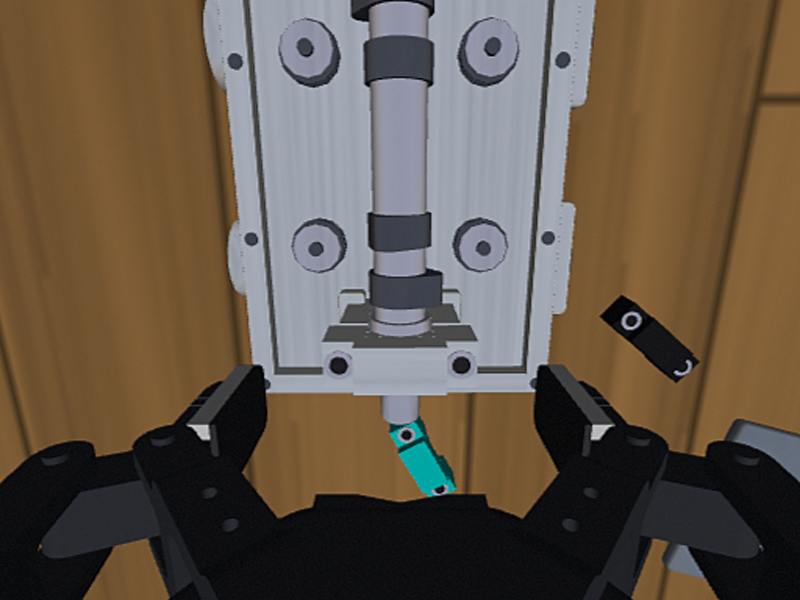

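The holes appear at (338.5,365) and (461,365), as predicted, so the wrist calibration is good. Next I descend and grip.

Request:
send_rows --motion '[{"turn":0,"tx":0,"ty":0.5,"tz":13,"claw":85},{"turn":0,"tx":0,"ty":0,"tz":12,"claw":85},{"turn":0,"tx":0,"ty":0,"tz":0,"claw":85},{"turn":0,"tx":0,"ty":0,"tz":0,"claw":70},{"turn":0,"tx":0,"ty":0,"tz":0,"claw":60},{"turn":0,"tx":0,"ty":0,"tz":0,"claw":50},{"turn":0,"tx":0,"ty":0,"tz":0,"claw":50},{"turn":0,"tx":0,"ty":0,"tz":0,"claw":50},{"turn":0,"tx":0,"ty":0,"tz":0,"claw":50}]' --squeeze 30

```text
clock: 4.87
position: [0.5125, 0.1409, 0.1199]
tcp_rot: [[-0.001, 1.0, 0.002], [1.0, 0.001, 0.001], [0.001, 0.002, -1.0]]
wrist_force: [-2.7, -0.1, 5.1]
gripper_width: 0.648
grasp_force: 32.5
```

Request:
send_rows --motion '[{"turn":0,"tx":0,"ty":0,"tz":-4,"claw":50},{"turn":0,"tx":0,"ty":0,"tz":-8,"claw":50},{"turn":0,"tx":0,"ty":0,"tz":-15,"claw":50},{"turn":0,"tx":0,"ty":0,"tz":-20,"claw":50},{"turn":0,"tx":0,"ty":0,"tz":-20,"claw":50},{"turn":0,"tx":0,"ty":0,"tz":-20,"claw":50},{"turn":0,"tx":-20,"ty":0,"tz":-20,"claw":50},{"turn":0,"tx":-30,"ty":0,"tz":0,"claw":50},{"turn":0,"tx":-30,"ty":0,"tz":0,"claw":50},{"turn":0,"tx":-30,"ty":0,"tz":0,"claw":50}]'

```text
clock: 5.7
position: [0.5126, 0.03, 0.2268]
tcp_rot: [[-0.002, 1.0, 0.003], [1.0, 0.002, 0.0], [0.0, 0.003, -1.0]]
wrist_force: [-0.1, -0.2, -0.6]
gripper_width: 0.646
grasp_force: 31.9
```

Request:
send_rows --motion '[{"turn":0.06,"tx":-38,"ty":0,"tz":0,"claw":50},{"turn":0.06,"tx":-38,"ty":0,"tz":0,"claw":50},{"turn":0.06,"tx":-38,"ty":0,"tz":0,"claw":50},{"turn":0.06,"tx":-38,"ty":0,"tz":0,"claw":50},{"turn":0,"tx":-38,"ty":0,"tz":0,"claw":50},{"turn":0,"tx":-38,"ty":0,"tz":0,"claw":50},{"turn":0,"tx":-38,"ty":0,"tz":0,"claw":50},{"turn":0,"tx":-38,"ty":0,"tz":0,"claw":50},{"turn":0,"tx":0,"ty":0,"tz":0,"claw":50},{"turn":0,"tx":0,"ty":0,"tz":0,"claw":50}]'

```text
clock: 6.53
position: [0.462, -0.27, 0.2258]
tcp_rot: [[0.241, 0.971, 0.001], [0.971, -0.241, -0.0], [0.0, 0.001, -1.0]]
wrist_force: [-0.0, -0.1, -0.3]
gripper_width: 0.649
grasp_force: 31.9
```

```bash
python3 - <<'E'
from h import *
s,f=shot("w5");print(s["clock"],s["position"],s["tcp_rot"],s["gripper_width"],s["grasp_force"])
E
```

```text
6.5333 [ 0.46203662 -0.27004814  0.22578833] [[ 2.41047844e-01  9.70512961e-01  7.27345868e-04]
 [ 9.70513234e-01 -2.41047791e-01 -1.60967810e-04]
 [ 1.91037688e-05  7.44699733e-04 -9.99999723e-01]] 0.6491353308956789 31.907549500465393
```

View pics/w5.png

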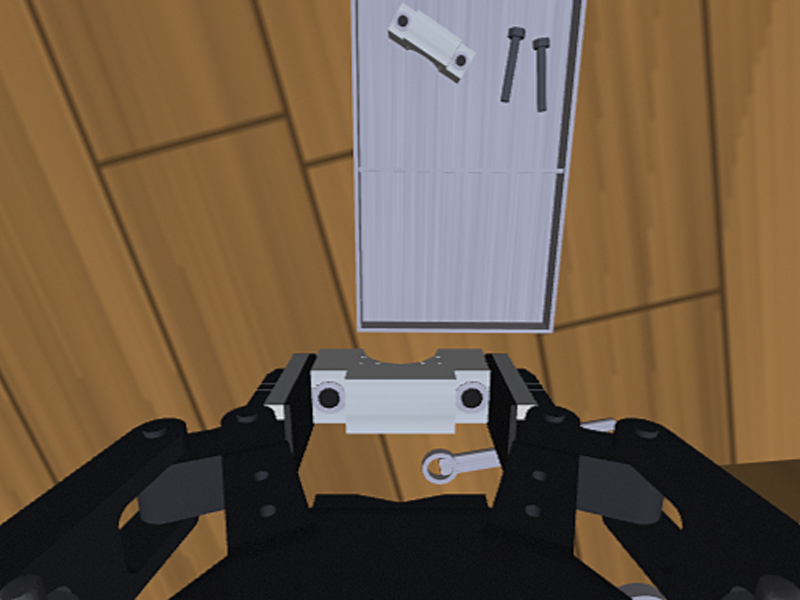

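The tray's empty half spans rows 171-330 and columns 358-560. The cap is held level between the pads, with its lower front edge at row 350.

```bash
python3 - <<'E'
from h import *
np.set_printoptions(precision=4,suppress=True);k=.64
s,f=pickle.load(open("w5.pkl","rb"))
X=plane(f,np.array([(359,171),(565,171),(553,332),(357,331)])*k,.02,s);c=X.mean(0)
R=np.array(s["tcp_rot"]);print(X,c,"yaw",[np.arctan2(*(v[1::-1])) for v in (X[1]-X[0],X[2]-X[3])],"tool y yaw",np.arctan2(R[1,1],R[0,1]))
print("shift in tool mm",1000*R.T@(c-s["position"]))
K,cc,Rc=cam(f,s)
def atx(px,x):
    c,d=ray(f,np.array(px)*k,s);c=R.T@(c-s["position"]);d=d@R;return c+d*((x-c[0])/d[:,0])[:,None]
print("pad tips",atx([(312,354),(489,353)],.011));print("cap bottom",atx([(318,350),(483,350)],.009))
print("cap holes top",plane(f,np.array([(328,398),(471,398)])*k,s["position"][2]-.007,s), (plane(f,np.array([(328,398),(471,398)])*k,s["position"][2]-.007,s)-s["position"])@R)
s,f=pickle.load(open("w4.pkl","rb"))
g=f["pixels"].astype(int);print("shaft col",[int(g[r,255].sum()) for r in range(46,140,2)])
E
```

```text
[[ 0.4514 -0.1967  0.02  ]
 [ 0.5903 -0.2312  0.02  ]
 [ 0.5639 -0.3468  0.02  ]
 [ 0.4188 -0.3099  0.02  ]] [ 0.5061 -0.2712  0.02  ] yaw [np.float64(-0.24314391600897794), np.float64(-0.24862807259021913)] tool y yaw -0.24344540118432292
shift in tool mm [  9.5413  42.8848 205.8205]
pad tips [[ 0.011  -0.0279  0.0154]
 [ 0.011   0.0291  0.0163]]
cap bottom [[ 0.009  -0.0275  0.0237]
 [ 0.009   0.0286  0.0238]]
cap holes top [[ 0.4407 -0.2649  0.2188]
 [ 0.4837 -0.2755  0.2188]] [[-0.0001 -0.0219  0.007 ]
 [-0.0001  0.0223  0.007 ]]
shaft col [204, 218, 495, 462, 462, 463, 462, 461, 462, 462, 460, 460, 464, 461, 464, 461, 460, 463, 464, 462, 458, 458, 463, 459, 460, 462, 466, 466, 462, 461, 459, 463, 461, 459, 463, 467, 461, 464, 461, 463, 464, 465, 462, 463, 463, 486, 122]
```

Request:
send_rows --motion '[{"turn":0,"tx":5,"ty":21,"tz":10,"claw":50},{"turn":0,"tx":5,"ty":22,"tz":20,"claw":50},{"turn":0,"tx":0,"ty":0,"tz":30,"claw":50},{"turn":0,"tx":0,"ty":0,"tz":30,"claw":50},{"turn":0,"tx":0,"ty":0,"tz":30,"claw":50},{"turn":0,"tx":0,"ty":0,"tz":30,"claw":50},{"turn":0,"tx":0,"ty":0,"tz":25,"claw":50},{"turn":0,"tx":0,"ty":0,"tz":15,"claw":50},{"turn":0,"tx":0,"ty":0,"tz":0,"claw":50},{"turn":0,"tx":0,"ty":0,"tz":0,"claw":50}]'

```text
clock: 7.42
position: [0.5068, -0.2666, 0.0349]
tcp_rot: [[0.234, 0.972, -0.002], [0.972, -0.234, 0.001], [0.001, -0.002, -1.0]]
wrist_force: [0.2, -0.5, -0.4]
gripper_width: 0.642
grasp_force: 32.0
```

```bash
python3 - <<'E'
from h import *
np.set_printoptions(precision=4,suppress=True);k=.64
s=state();print(s["position"],s["wrist_force"])
s,f=pickle.load(open("w4.pkl","rb"))
# lobe edges rows 50(native, far), 136.5; lobe faces at r~17, shaft top z .105
a=plane(f,[(255,50.5),(255,136.5)],.107,s);print("lobe edges",a)
g=f["pixels"].astype(int)
for r in (70,95,120): 
    row=g[r,225:285].sum(1);print(r,row.tolist())
E
```

```text
[ 0.5068 -0.2666  0.0349] [ 0.2022 -0.5061 -0.3728]
lobe edges [[0.5115 0.2362 0.107 ]
 [0.5115 0.1941 0.107 ]]
70 [492, 494, 496, 502, 509, 512, 519, 517, 515, 514, 524, 442, 288, 286, 361, 399, 431, 448, 458, 469, 470, 475, 472, 468, 467, 463, 464, 466, 463, 462, 464, 460, 461, 466, 463, 467, 467, 469, 474, 474, 469, 467, 462, 468, 453, 435, 396, 323, 392, 485, 507, 505, 505, 505, 510, 513, 501, 497, 498, 497]
95 [494, 487, 493, 497, 504, 508, 512, 517, 510, 507, 516, 538, 377, 264, 337, 383, 417, 443, 451, 463, 473, 475, 474, 471, 466, 466, 467, 467, 465, 462, 464, 461, 463, 468, 461, 467, 473, 469, 474, 474, 473, 471, 464, 466, 450, 433, 389, 290, 448, 517, 501, 506, 510, 514, 519, 508, 495, 496, 499, 503]
120 [500, 491, 487, 492, 495, 502, 509, 510, 512, 508, 512, 527, 453, 294, 292, 362, 405, 436, 453, 458, 471, 473, 474, 469, 469, 469, 462, 464, 467, 464, 464, 464, 464, 468, 464, 463, 469, 471, 475, 474, 472, 468, 462, 459, 449, 423, 373, 310, 457, 511, 503, 509, 513, 514, 516, 503, 495, 490, 499, 508]
```

Request:
send_rows --motion '[{"turn":0,"tx":0,"ty":0,"tz":3,"claw":50},{"turn":0,"tx":0,"ty":0,"tz":2,"claw":50},{"turn":0,"tx":0,"ty":0,"tz":1,"claw":50},{"turn":0,"tx":0,"ty":0,"tz":0.5,"claw":50},{"turn":0,"tx":0,"ty":0,"tz":0,"claw":50},{"turn":0,"tx":0,"ty":0,"tz":0,"claw":50}]'

```text
clock: 7.92
position: [0.5069, -0.2687, 0.0293]
tcp_rot: [[0.237, 0.972, 0.001], [0.972, -0.237, -0.0], [-0.0, 0.001, -1.0]]
wrist_force: [-0.0, -0.5, -1.0]
gripper_width: 0.647
grasp_force: 32.0
```

Request:
send_rows --motion '[{"turn":0,"tx":0,"ty":0,"tz":0.5,"claw":50},{"turn":0,"tx":0,"ty":0,"tz":0,"claw":50},{"turn":0,"tx":0,"ty":0,"tz":0,"claw":50}]'

```text
clock: 8.17
position: [0.5067, -0.2685, 0.0283]
tcp_rot: [[0.237, 0.972, -0.0], [0.972, -0.237, 0.0], [0.0, -0.0, -1.0]]
wrist_force: [-0.3, 0.2, -1.1]
gripper_width: 0.645
grasp_force: 32.0
```

Request:
send_rows --motion '[{"turn":0,"tx":0,"ty":0,"tz":0.5,"claw":50},{"turn":0,"tx":0,"ty":0,"tz":0,"claw":50},{"turn":0,"tx":0,"ty":0,"tz":0,"claw":50}]'

```text
clock: 8.42
position: [0.5068, -0.2686, 0.028]
tcp_rot: [[0.237, 0.972, 0.0], [0.972, -0.237, -0.0], [-0.0, 0.0, -1.0]]
wrist_force: [-0.3, -0.4, 2.2]
gripper_width: 0.643
grasp_force: 32.2
```

Request:
send_rows --motion '[{"turn":0,"tx":0,"ty":0,"tz":0.4,"claw":50},{"turn":0,"tx":0,"ty":0,"tz":0,"claw":50},{"turn":0,"tx":0,"ty":0,"tz":0,"claw":50}]'

```text
clock: 8.67
position: [0.5068, -0.2686, 0.0279]
tcp_rot: [[0.237, 0.972, 0.0], [0.972, -0.237, -0.0], [-0.0, 0.0, -1.0]]
wrist_force: [-2.3, 0.5, 4.3]
gripper_width: 0.645
grasp_force: 32.6
```

Request:
send_rows --motion '[{"turn":0,"tx":0,"ty":0,"tz":0,"claw":57},{"turn":0,"tx":0,"ty":0,"tz":0,"claw":62},{"turn":0,"tx":0,"ty":0,"tz":0,"claw":70},{"turn":0,"tx":0,"ty":0,"tz":0,"claw":80},{"turn":0,"tx":0,"ty":0,"tz":0,"claw":80},{"turn":0,"tx":0,"ty":0,"tz":-10,"claw":80},{"turn":0,"tx":0,"ty":0,"tz":-25,"claw":80},{"turn":0,"tx":0,"ty":0,"tz":-40,"claw":80},{"turn":0,"tx":0,"ty":0,"tz":-40,"claw":80},{"turn":0,"tx":0,"ty":0,"tz":-40,"claw":80}]'

```text
clock: 9.5
position: [0.5063, -0.2682, 0.1845]
tcp_rot: [[0.237, 0.972, -0.0], [0.972, -0.237, 0.0], [0.0, -0.001, -1.0]]
wrist_force: [1.3, 0.1, -0.3]
gripper_width: 0.937
grasp_force: 0.0
```

```bash
python3 - <<'E'
from h import *
np.set_printoptions(precision=4,suppress=True)
s,f=shot("w6");t=grab_frame("top");sc=grab_frame("scene");pickle.dump((t,sc),open("ts6.pkl","wb"))
print(s["clock"],s["position"])
a=f["pixels"][200:330,150:362][:,:,::-1]
b=sc["pixels"][140:290,130:330][:,:,::-1]
cv2.imwrite("pics/m6.png",cv2.hconcat([cv2.resize(x,(400,500),interpolation=cv2.INTER_CUBIC) if 0 else cv2.resize(x,(400,300),interpolation=cv2.INTER_CUBIC) for x in(a,b)]))
E
```

```text
9.5 [ 0.5063 -0.2682  0.1845]
```

View pics/m6.png

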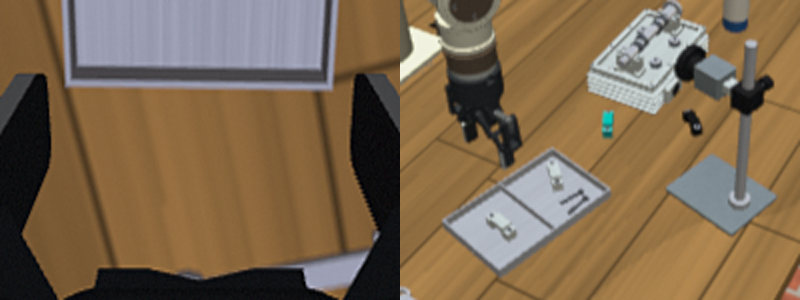

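The scene crop shows the cap standing upright on its feet in the empty half, near (500,222). Next, two high views to locate the lens.

Request:
send_rows --motion '[{"turn":0,"tx":0,"ty":0,"tz":-38,"claw":80},{"turn":0,"tx":10,"ty":0,"tz":-38,"claw":80},{"turn":0,"tx":20,"ty":0,"tz":-34,"claw":80},{"turn":0,"tx":20,"ty":0,"tz":-34,"claw":80},{"turn":0,"tx":20,"ty":0,"tz":-34,"claw":80},{"turn":0,"tx":30,"ty":0,"tz":-22,"claw":80},{"turn":0,"tx":30,"ty":0,"tz":0,"claw":80},{"turn":0,"tx":20,"ty":0,"tz":0,"claw":80},{"turn":0,"tx":0,"ty":0,"tz":0,"claw":80},{"turn":0,"tx":0,"ty":0,"tz":0,"claw":80}]'

```text
clock: 10.48
position: [0.5421, -0.1217, 0.3814]
tcp_rot: [[0.234, 0.972, -0.002], [0.972, -0.234, 0.0], [-0.0, -0.002, -1.0]]
wrist_force: [-0.3, -0.6, -0.1]
gripper_width: 0.937
grasp_force: 0.0
```

```bash
python3 - <<'E'
from h import *
s,f=shot("w7");print(s["clock"],s["position"])
E
```

```text
10.4833 [ 0.54211208 -0.12172524  0.38140063]
```

Request:
send_rows --motion '[{"turn":0,"tx":30,"ty":-20,"tz":0,"claw":80},{"turn":0,"tx":30,"ty":-20,"tz":0,"claw":80},{"turn":0,"tx":0,"ty":0,"tz":0,"claw":80},{"turn":0,"tx":0,"ty":0,"tz":0,"claw":80},{"turn":0,"tx":0,"ty":0,"tz":0,"claw":80}]'

```text
clock: 10.95
position: [0.5175, -0.056, 0.3821]
tcp_rot: [[0.238, 0.971, -0.0], [0.971, -0.238, -0.001], [-0.001, -0.0, -1.0]]
wrist_force: [0.6, -0.9, 0.5]
gripper_width: 0.937
grasp_force: 0.0
```

```bash
python3 - <<'E'
from h import *
s,f=shot("w8");print(s["clock"],s["position"])
_,f7=pickle.load(open("w7.pkl","rb"))
cv2.imwrite("pics/m78.png",cv2.hconcat([cv2.resize(x["pixels"][0:300,230:512][:,:,::-1],(400,426),interpolation=cv2.INTER_CUBIC) for x in(f7,f)]))
E
```

```text
10.95 [ 0.51749484 -0.05596957  0.38211706]
```

View pics/m78.png

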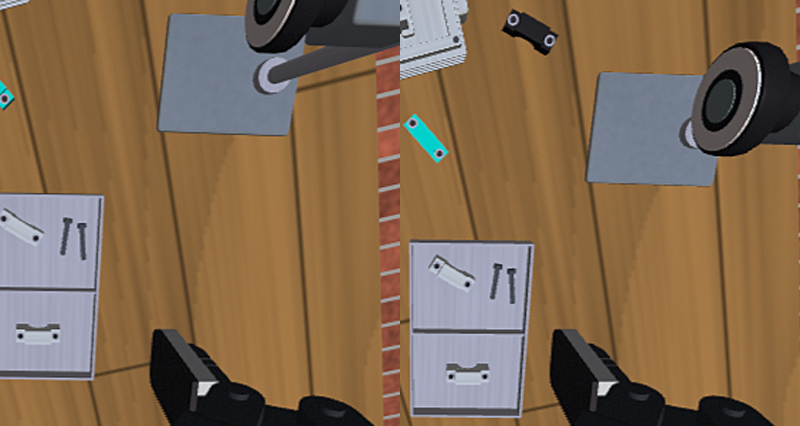

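In w8 (right half) the lens ring is fully visible, centred near (725,98) of the crop with the dark glass at (720,98). In w7 it is cut off at the top, so I take one more view further along.

Request:
send_rows --motion '[{"turn":0,"tx":35,"ty":0,"tz":0,"claw":80},{"turn":0,"tx":35,"ty":0,"tz":0,"claw":80},{"turn":0,"tx":0,"ty":0,"tz":0,"claw":80},{"turn":0,"tx":0,"ty":0,"tz":0,"claw":80},{"turn":0,"tx":0,"ty":0,"tz":0,"claw":80}]'

```text
clock: 11.42
position: [0.5344, 0.0119, 0.3819]
tcp_rot: [[0.238, 0.971, -0.001], [0.971, -0.238, -0.001], [-0.001, -0.001, -1.0]]
wrist_force: [-0.5, -1.0, -0.3]
gripper_width: 0.938
grasp_force: 0.0
```

```bash
python3 - <<'E'
from h import *
np.set_printoptions(precision=4,suppress=True,linewidth=200)
s8,f8=pickle.load(open("w8.pkl","rb"))
s,f=shot("w9");print(s["clock"],s["position"])
print(proj(f,[[.709,-.003,.24]],s),proj(f8,[[.709,-.003,.24]],s8))
g=f8["pixels"].astype(int)
for r in (50,69,88): print(r,[tuple(v) for v in g[r,432:500:2].tolist()])
E
```

```text
11.4167 [0.5344 0.0119 0.3819]
[[446.2213 156.4661]] [[460.6645  74.1613]]
50 [(154, 113, 66), (155, 113, 66), (154, 114, 66), (148, 108, 63), (145, 107, 64), (143, 104, 62), (147, 108, 60), (97, 84, 76), (86, 80, 80), (87, 81, 81), (87, 80, 79), (90, 82, 82), (81, 75, 75), (30, 27, 28), (4, 5, 6), (4, 5, 3), (4, 6, 8), (12, 12, 12), (79, 74, 73), (89, 81, 81), (86, 81, 80), (88, 81, 80), (88, 81, 81), (87, 80, 80), (84, 78, 76), (148, 145, 150), (113, 116, 122), (4, 1, 2), (32, 31, 34), (29, 29, 32), (31, 30, 34), (29, 29, 33), (30, 28, 32), (30, 28, 32)]
69 [(114, 125, 140), (117, 127, 143), (120, 130, 149), (87, 81, 80), (87, 80, 78), (89, 82, 83), (53, 48, 49), (10, 11, 13), (47, 52, 53), (45, 50, 50), (46, 50, 51), (45, 49, 50), (45, 50, 51), (44, 48, 49), (45, 49, 50), (45, 48, 49), (62, 68, 70), (49, 52, 56), (5, 5, 7), (64, 60, 60), (89, 83, 82), (88, 81, 81), (88, 81, 81), (84, 77, 76), (183, 184, 194), (121, 124, 132), (10, 9, 10), (46, 44, 48), (34, 32, 36), (35, 34, 38), (33, 31, 36), (32, 33, 35), (30, 29, 34), (34, 35, 37)]
88 [(99, 97, 103), (172, 177, 202), (90, 83, 82), (88, 81, 81), (87, 81, 79), (91, 84, 83), (54, 50, 50), (6, 3, 9), (9, 10, 10), (9, 9, 10), (6, 8, 6), (9, 10, 12), (11, 9, 13), (0, 0, 0), (58, 53, 56), (90, 84, 83), (87, 80, 80), (88, 81, 81), (88, 82, 81), (83, 76, 75), (188, 175, 174), (84, 78, 79), (8, 7, 11), (30, 27, 30), (29, 25, 31), (26, 25, 29), (24, 25, 28), (28, 29, 32), (28, 24, 29), (26, 23, 28), (25, 26, 28), (21, 22, 24), (20, 22, 24), (20, 18, 23)]
```

```bash
cat > lens.py <<'E'
from h import *
np.set_printoptions(precision=4,suppress=True,linewidth=200)
V=[]
for n,c in (("w8",(458,71)),("w9",None)):
    s,f=pickle.load(open(n+".pkl","rb"));g=f["pixels"].astype(int)
    m=(np.abs(g-[88,81,81]).max(2)<14).astype(np.uint8);m[:,:400]=0;m[260:]=0
    cs,_=cv2.findContours(m,cv2.RETR_EXTERNAL,cv2.CHAIN_APPROX_NONE);c=max(cs,key=cv2.contourArea)
    h=cv2.convexHull(c)[:,0].astype(float);print(n,cv2.fitEllipse(c),cv2.contourArea(c),len(h));V.append((s,f,c[:,0].astype(float)))
X0=[cv2.fitEllipse(v[2].astype(np.float32))[0] for v in V]
r=lambda v,p:(lambda q:(q[0],q[1][0]))(ray(v[1],p,v[0]))
for yaw in (-.20,-.243,-.28):
    ps=X0;n=np.array([np.cos(yaw),np.sin(yaw),0]);y=np.array([-n[1],n[0],0])
    for it in range(6):
        X,e=tri([r(v,p) for v,p in zip(V,ps)]);ps=[]; out=[]
        for v in V:
            c,d=ray(v[1],v[2],v[0]);P=c+d*((X-c)@n/(d@n))[:,None]-X
            u=np.c_[P@y,P[:,2]];A=np.c_[2*u,np.ones(len(u))];q=np.linalg.lstsq(A,(u**2).sum(1),rcond=None)[0]
            rad=np.sqrt(q[2]+q[0]**2+q[1]**2);el=cv2.fitEllipse((u*1e4).astype(np.float32))
            C=X+q[0]*y+[0,0,q[1]];ps.append(proj(v[1],C,v[0])[0]);out.append((rad,np.std(np.hypot(*(u-q[:2]).T)),el[1],el[2]))
    print(yaw,X,e,out)
s,f=pickle.load(open("w7.pkl","rb"));col=plane(f,[(230+272/1.418,75/1.418)],.018,s)[0];print("col",col,"yaw",np.arctan2(*(col-X)[1::-1]),np.linalg.norm((col-X)[:2]))
st=plane(f,np.array([(170,13),(158,131),(289,136)])/1.418+[230,0],.012,s);print("stand",st,np.arctan2(*(st[2]-st[1])[1::-1]),np.arctan2(*(st[0]-st[1])[1::-1])-np.pi/2)
E
python3 lens.py
```

```text
w8 ((458.2276306152344, 69.51923370361328), (38.227134704589844, 75.14859008789062), 20.689157485961914) 2250.0 33
w9 ((443.4617004394531, 154.00234985351562), (37.308109283447266, 62.51093673706055), 9.708294868469238) 1820.0 25
-0.2 [0.7038 0.0003 0.242 ] [np.float64(9.859329973358103e-06), np.float64(9.859329973351254e-06)] [(np.float64(0.02656734863593286), np.float64(0.0012276335072707286), (501.3545837402344, 566.389404296875), 127.947509765625), (np.float64(0.027020791022769882), np.float64(0.001249577007486638), (510.0569763183594, 573.8464965820312), 120.1307144165039)]
-0.243 [0.7037 0.0004 0.2421] [np.float64(8.694877401718542e-06), np.float64(8.694877401469935e-06)] [(np.float64(0.02662735838046743), np.float64(0.0007773820351893455), (517.4848022460938, 552.4884033203125), 114.59242248535156), (np.float64(0.026812939580922675), np.float64(0.0008028599386743126), (521.7582397460938, 554.69775390625), 105.51936340332031)]
-0.28 [0.7037 0.0006 0.2422] [np.float64(8.788269180086066e-06), np.float64(8.788269179905787e-06)] [(np.float64(0.026739021584951356), np.float64(0.000705800987882891), (522.6148071289062, 551.0399780273438), 84.15569305419922), (np.float64(0.026697390415117348), np.float64(0.0007530053722813396), (521.6788940429688, 550.2138061523438), 73.89775085449219)]
col [ 0.8246 -0.0327  0.018 ] yaw -0.2684433052291381 0.12535024463204186
stand [[ 0.7285  0.0535  0.012 ]
 [ 0.6975 -0.0608  0.012 ]
 [ 0.8411 -0.1009  0.012 ]] -0.27260484872017315 -0.26539269075193994
```

```bash
python3 - <<'E'
from h import *
np.set_printoptions(precision=4,suppress=True)
for n in("w7","w8","w9"):
    s,f=pickle.load(open(n+".pkl","rb"));g=f["pixels"].astype(int)
    m=((np.abs(g-[116,127,144]).max(2)<18)).astype(np.uint8);m[:,:330]=0
    k,l,st,_=cv2.connectedComponentsWithStats(m);b=1+np.argmax(st[1:,4]);m=l==b;x,y,w,h,_=st[b];print(n,st[b])
    r=np.arange(y+8,y+h-12);L=np.array([(np.argmax(m[i]),i) for i in r])
    c=np.arange(x+10,x+w-25);B=np.array([(i,len(m)-1-np.argmax(m[::-1,i])) for i in c])
    for q,P in(("left",L),("bot",B)):
        W=plane(f,P,.012,s)[:,:2].astype(np.float32);v=cv2.fitLine(W,cv2.DIST_HUBER,0,.0005,.001).ravel()
        a=np.arctan2(v[1],v[0]);print(q,(a+np.pi/4)%(np.pi/2)-np.pi/4)
E
```

```text
w7 [ 342   10  103   85 6083]
left -0.28009826
bot -0.27172977
w8 [ 362   51   92   80 5605]
left -0.28209525
bot -0.2678514
w9 [ 358   98   99   73 5056]
left -0.27847058
bot -0.2647285
```

Request:
send_rows --motion '[{"turn":-0.12,"tx":0,"ty":0,"tz":0,"claw":80},{"turn":-0.1205,"tx":0,"ty":0,"tz":0,"claw":80},{"turn":0,"tx":34,"ty":-4,"tz":20,"claw":80},{"turn":0,"tx":34,"ty":-4,"tz":20,"claw":80},{"turn":0,"tx":34,"ty":-4,"tz":20,"claw":80},{"turn":0,"tx":34,"ty":-4,"tz":20,"claw":80},{"turn":0,"tx":34,"ty":-4,"tz":20,"claw":80},{"turn":0,"tx":33,"ty":-3,"tz":20,"claw":80},{"turn":0,"tx":0,"ty":0,"tz":30,"claw":80},{"turn":0,"tx":0,"ty":0,"tz":30,"claw":80}]'

```text
clock: 12.3
position: [0.5114, 0.2168, 0.202]
tcp_rot: [[-0.003, 1.0, 0.002], [1.0, 0.003, 0.001], [0.001, 0.002, -1.0]]
wrist_force: [-0.4, -0.6, -0.4]
gripper_width: 0.937
grasp_force: 0.0
```

Request:
send_rows --motion '[{"turn":0,"tx":0,"ty":0,"tz":30,"claw":70},{"turn":0,"tx":0,"ty":0,"tz":20,"claw":70},{"turn":0,"tx":0,"ty":0,"tz":0,"claw":70},{"turn":0,"tx":0,"ty":0,"tz":0,"claw":70}]'

```text
clock: 12.63
position: [0.5106, 0.2145, 0.1517]
tcp_rot: [[0.001, 1.0, -0.003], [1.0, -0.001, -0.001], [-0.001, -0.003, -1.0]]
wrist_force: [0.3, 0.2, 0.0]
gripper_width: 0.82
grasp_force: 0.0
```

```bash
python3 - <<'E'
from h import *
s,f=shot("w10");np.set_printoptions(precision=4,suppress=True,linewidth=200)
print(s["position"],s["tcp_rot"]);g=f["pixels"].astype(int).sum(2)
print(proj(f,[[.512,.1941,.107],[.512,.2362,.107],[.512,.2152,.105]],s))
print(g[100:330:4,256].tolist())
E
```

```text
[0.5106 0.2145 0.1517] [[ 0.0005  1.     -0.0025]
 [ 1.     -0.0005 -0.0012]
 [-0.0012 -0.0025 -1.    ]]
[[257.7123 254.9139]
 [257.8193 190.2983]
 [257.7532 222.3241]]
[457, 453, 454, 457, 454, 457, 457, 492, 208, 214, 210, 211, 205, 469, 459, 458, 461, 190, 209, 209, 209, 207, 481, 458, 461, 459, 456, 457, 459, 456, 461, 461, 460, 456, 459, 459, 458, 458, 495, 75, 202, 198, 205, 203, 466, 461, 87, 207, 207, 207, 173, 458, 172, 456, 455, 508, 36, 44]
```

View pics/w10.png

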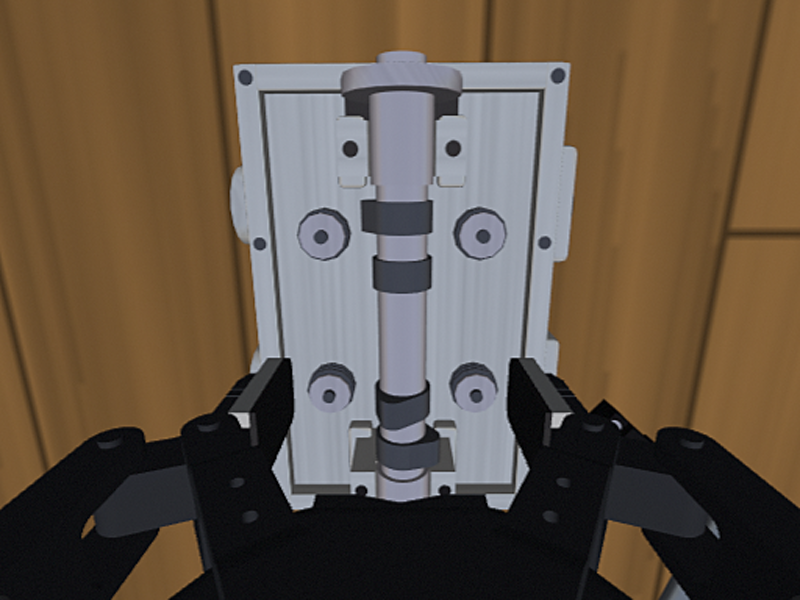

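The view shows the flange at the far (+y) end, with the bare section between rows 292 and 390 around column 402. This matches the prediction to about 1 mm. Next I go down and grip.

Request:
send_rows --motion '[{"turn":0,"tx":0.5,"ty":1,"tz":25,"claw":60},{"turn":0,"tx":0.5,"ty":0,"tz":20,"claw":60},{"turn":0,"tx":0,"ty":0,"tz":8,"claw":60},{"turn":0,"tx":0,"ty":0,"tz":0,"claw":60},{"turn":0,"tx":0,"ty":0,"tz":0,"claw":60}]' --squeeze 100

```text
clock: 13.1
position: [0.5128, 0.2171, 0.1009]
tcp_rot: [[-0.001, 1.0, 0.002], [1.0, 0.001, 0.001], [0.001, 0.002, -1.0]]
wrist_force: [-0.2, -0.4, -0.2]
gripper_width: 0.701
grasp_force: 0.0
```

Request:
send_rows --motion '[{"turn":0,"tx":0,"ty":0,"tz":0,"claw":40},{"turn":0,"tx":0,"ty":0,"tz":0,"claw":28},{"turn":0,"tx":0,"ty":0,"tz":0,"claw":22},{"turn":0,"tx":0,"ty":0,"tz":0,"claw":12},{"turn":0,"tx":0,"ty":0,"tz":0,"claw":12},{"turn":0,"tx":0,"ty":0,"tz":0,"claw":12},{"turn":0,"tx":0,"ty":0,"tz":0,"claw":12}]' --squeeze 100

```text
clock: 13.68
position: [0.5112, 0.2173, 0.1009]
tcp_rot: [[-0.002, 1.0, -0.001], [1.0, 0.002, 0.001], [0.001, -0.001, -1.0]]
wrist_force: [-3.7, 0.3, 8.2]
gripper_width: 0.198
grasp_force: 97.5
```

Request:
send_rows --motion '[{"turn":0,"tx":0,"ty":0,"tz":-3,"claw":12},{"turn":0,"tx":0,"ty":0,"tz":-6,"claw":12},{"turn":0,"tx":0,"ty":0,"tz":-10,"claw":12},{"turn":0,"tx":0,"ty":0,"tz":-12,"claw":12},{"turn":0,"tx":0,"ty":0,"tz":-12,"claw":12},{"turn":0,"tx":0,"ty":0,"tz":0,"claw":12},{"turn":0,"tx":0,"ty":0,"tz":0,"claw":12}]' --squeeze 110

```text
clock: 14.27
position: [0.5125, 0.2172, 0.1431]
tcp_rot: [[-0.001, 1.0, 0.002], [1.0, 0.001, 0.001], [0.001, 0.002, -1.0]]
wrist_force: [0.0, -0.0, -6.6]
gripper_width: 0.193
grasp_force: 107.8
```

Request:
send_rows --motion '[{"turn":0,"tx":0,"ty":0,"tz":-10,"claw":12},{"turn":0,"tx":0,"ty":0,"tz":-18,"claw":12},{"turn":0,"tx":0,"ty":0,"tz":-22,"claw":12},{"turn":0,"tx":0,"ty":0,"tz":-22,"claw":12},{"turn":0,"tx":0,"ty":0,"tz":-18,"claw":12},{"turn":0,"tx":0,"ty":0,"tz":-10,"claw":12},{"turn":0,"tx":0,"ty":0,"tz":-5,"claw":12},{"turn":0,"tx":0,"ty":0,"tz":0,"claw":12}]'

```text
clock: 14.93
position: [0.5122, 0.2171, 0.2481]
tcp_rot: [[-0.001, 1.0, 0.001], [1.0, 0.001, 0.0], [0.0, 0.001, -1.0]]
wrist_force: [0.9, 0.5, -7.0]
gripper_width: 0.2
grasp_force: 107.9
```

Request:
send_rows --motion '[{"turn":0,"tx":-8,"ty":3,"tz":0,"claw":12},{"turn":0,"tx":-16,"ty":6,"tz":0,"claw":12},{"turn":0,"tx":-24,"ty":8,"tz":0,"claw":12},{"turn":0,"tx":-28,"ty":10,"tz":0,"claw":12},{"turn":0,"tx":-28,"ty":10,"tz":0,"claw":12},{"turn":0,"tx":-28,"ty":10,"tz":0,"claw":12},{"turn":0,"tx":-24,"ty":9,"tz":0,"claw":12},{"turn":0,"tx":-16,"ty":6,"tz":0,"claw":12},{"turn":0,"tx":-9,"ty":4,"tz":0,"claw":12},{"turn":0,"tx":0,"ty":0,"tz":0,"claw":12}]'

```text
clock: 15.77
position: [0.5782, 0.0335, 0.2456]
tcp_rot: [[0.002, 1.0, -0.003], [1.0, -0.002, -0.001], [-0.001, -0.003, -1.0]]
wrist_force: [0.1, 1.3, -6.6]
gripper_width: 0.197
grasp_force: 108.0
```

Request:
send_rows --motion '[{"turn":0.02,"tx":0,"ty":0,"tz":0,"claw":12},{"turn":0.04,"tx":0,"ty":0,"tz":0,"claw":12},{"turn":0.05,"tx":0,"ty":0,"tz":0,"claw":12},{"turn":0.05,"tx":0,"ty":0,"tz":0,"claw":12},{"turn":0.05,"tx":0,"ty":0,"tz":0,"claw":12},{"turn":0.04,"tx":0,"ty":0,"tz":0,"claw":12},{"turn":0.018,"tx":0,"ty":0,"tz":0,"claw":12},{"turn":0,"tx":0,"ty":0,"tz":0,"claw":12},{"turn":0,"tx":0,"ty":0,"tz":0,"claw":12},{"turn":0,"tx":0,"ty":0,"tz":0,"claw":12}]'

```text
clock: 16.6
position: [0.5779, 0.0367, 0.2473]
tcp_rot: [[0.262, 0.965, -0.0], [0.965, -0.262, 0.0], [0.0, -0.0, -1.0]]
wrist_force: [0.8, -0.5, -6.1]
gripper_width: 0.2
grasp_force: 108.0
```

```bash
python3 - <<'E'
from h import *
np.set_printoptions(precision=4,suppress=True,linewidth=200)
s,f=shot("w11");t=grab_frame("top");sc=grab_frame("scene");pickle.dump((t,sc),open("ts11.pkl","wb"))
R=np.array(s["tcp_rot"]);print(s["position"],R[:,1],s["wrist_force"],s["moment"],s["gripper_width"])
g=f["pixels"].astype(int).sum(2)
for r in range(20,230,10): print(r,g[r,216:300:3].tolist())
E
```

```text
[0.5779 0.0367 0.2473] [ 0.965  -0.2622 -0.0003] [ 0.8186 -0.4726 -6.1231] [-0.0821  0.0026 -0.0242] 0.20000752883634926
20 [515, 508, 515, 529, 535, 533, 526, 516, 519, 538, 542, 538, 532, 535, 545, 537, 526, 528, 536, 523, 530, 532, 516, 533, 514, 526, 524, 535]
30 [527, 531, 542, 528, 531, 538, 538, 530, 529, 520, 519, 535, 543, 537, 532, 536, 548, 540, 525, 527, 532, 526, 530, 531, 519, 530, 513, 523]
40 [189, 182, 196, 199, 204, 202, 197, 199, 200, 198, 192, 197, 194, 202, 198, 197, 198, 200, 196, 196, 197, 198, 193, 195, 191, 183, 176, 192]
50 [196, 199, 194, 190, 379, 469, 531, 538, 540, 542, 543, 539, 536, 536, 537, 537, 540, 545, 542, 540, 547, 525, 478, 300, 190, 196, 194, 200]
60 [590, 598, 603, 614, 350, 462, 528, 541, 536, 543, 538, 537, 536, 536, 536, 536, 538, 543, 542, 545, 550, 522, 475, 313, 316, 342, 348, 346]
70 [588, 466, 595, 613, 330, 456, 528, 535, 536, 540, 537, 538, 536, 536, 535, 537, 544, 545, 541, 547, 552, 517, 470, 313, 261, 119, 119, 363]
80 [581, 592, 379, 598, 306, 456, 525, 536, 540, 543, 536, 539, 536, 536, 538, 541, 543, 542, 542, 542, 550, 520, 4
[... 1352 characters left out ...]
7, 240, 339, 308, 451, 526, 551, 553, 547, 545, 539, 543, 546, 548, 557, 545, 529, 441, 300, 298, 299, 316, 311, 300, 306]
190 [406, 396, 396, 400, 565, 77, 205, 444, 523, 549, 553, 545, 546, 538, 544, 546, 552, 553, 542, 528, 449, 95, 226, 296, 303, 315, 310, 300]
200 [343, 338, 333, 328, 438, 126, 217, 236, 247, 248, 242, 247, 249, 252, 252, 249, 245, 248, 248, 247, 241, 206, 293, 307, 293, 308, 313, 310]
210 [342, 344, 334, 334, 333, 147, 211, 238, 246, 244, 244, 248, 255, 247, 251, 251, 245, 250, 248, 247, 238, 202, 283, 314, 308, 295, 313, 316]
220 [319, 338, 341, 336, 332, 334, 264, 227, 242, 244, 243, 244, 253, 254, 247, 248, 246, 248, 242, 241, 222, 310, 306, 310, 313, 308, 323, 318]
```

```bash
python3 - <<'E'
from h import *
np.set_printoptions(precision=4,suppress=True,linewidth=200)
# sub-pixel silhouette widths of shaft sections vs. depth predicted for a level shaft 5.9 mm ahead of TCP
def width(f,r):
    g=cv2.GaussianBlur(f["pixels"],(1,5),0).astype(float).sum(2)[r,200:310]
    d=np.abs(np.diff(g));c=55
    return g
s,f=pickle.load(open("w11.pkl","rb"));K,c,Rc=cam(f,s);R=np.array(s["tcp_rot"]);M=np.array(f["mount"])
g=f["pixels"].astype(float).sum(2)
def edge(row,lo,hi,th):
    v=row[lo:hi];i=np.argmax(v>th) ;return lo+i-1+(th-v[i-1])/(v[i]-v[i-1])
for r,D in [(55,24),(70,24),(85,24),(100,24),(115,24),(135,20),(140,20),(185,20),(190,20)]:
    row=g[r-1:r+2].mean(0);a=256
    # walk outwards from the axis until brightness drops under 420
    l=a
    while row[l]>480:l-=1
    l=l+ (480-row[l])/(row[l+1]-row[l])
    q=a
    while row[q]>480:q+=1
    q=q-1+(row[q-1]-480)/(row[q-1]-row[q])
    # level prediction: depth where row ray meets plane tool z = .0059
    cc,d=ray(f,[(a,r)],s);o=R.T@(cc-s["position"]);dd=(d@R)[0];t=(.0059-o[2])/dd[2];P=o+t*dd
    pc=np.linalg.inv(M)@np.r_[P,1];print(r,"toolx",P[0].round(4),"w",round(q-l,2),"apparent/predicted",round((q-l)/(f["fx"]*D/1000/pc[2]),4),"centre",(l+q)/2)
E
```

```text
55 toolx 0.0885 w 50.36 apparent/predicted 0.8378 centre 256.72354078762305
70 toolx 0.0829 w 49.65 apparent/predicted 0.8365 centre 256.72702001482577
85 toolx 0.0772 w 49.03 apparent/predicted 0.8367 centre 256.68436352509184
100 toolx 0.0713 w 48.47 apparent/predicted 0.838 centre 256.73096242716497
115 toolx 0.0653 w 47.77 apparent/predicted 0.8368 centre 256.7002463054187
135 toolx 0.057 w 38.76 apparent/predicted 0.8293 centre 256.5990320629159
140 toolx 0.0549 w 38.83 apparent/predicted 0.8346 centre 256.5548924731183
185 toolx 0.035 w 36.92 apparent/predicted 0.8271 centre 256.547855987055
190 toolx 0.0326 w 37.13 apparent/predicted 0.8356 centre 256.6408306364617
```

Request:
send_rows --motion '[{"turn":0.002,"tx":-0.5,"ty":0.5,"tz":-0.5,"claw":12},{"turn":0,"tx":0,"ty":0,"tz":0,"claw":12},{"turn":0,"tx":0,"ty":0,"tz":0,"claw":12},{"turn":0,"tx":0,"ty":0,"tz":0,"claw":12},{"turn":0,"tx":0,"ty":0,"tz":0,"claw":12},{"turn":0,"tx":0,"ty":0,"tz":0,"claw":12},{"turn":0,"tx":0,"ty":0,"tz":0,"claw":12},{"turn":0,"tx":0,"ty":0,"tz":0,"claw":12}]'

```text
clock: 17.42
position: [0.5785, 0.0355, 0.2479]
tcp_rot: [[0.265, 0.964, 0.0], [0.964, -0.265, -0.0], [-0.0, 0.0, -1.0]]
wrist_force: [0.4, -1.0, -6.7]
gripper_width: 0.198
grasp_force: 108.0
```

```bash
python3 - <<'E'
from h import *
s=state();print(s["clock"],s["position"],s["grasp_force"],s["wrist_force"]);print(job_done())
E
```

```text
17.4167 [0.578502   0.03548034 0.24790791] 107.98359632492065 [ 0.35169548 -1.02072523 -6.69189017]
the job is handed in; nothing more can be done
None
```

The job is handed in at 17.4 s with no verdict returned: the cap stands on its feet in the tray's empty half, and the camshaft is held level and square with its middle on the lens line about 130 mm out (to a few mm by my measurements), flange to the robot's left.

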